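# Load a coupon holder under a microscope's spring clip

## Task

Load the white coupon holder on the microscope stage: with one fingertip press the clip's blue thumb plate down and keep it down, so that the toe stays up, while the other fingertip pushes the holder along its guide, beneath the toe, until it is home against the end stop. Then let the clip come down on the holder and draw the hand clear. Only press and push: do not lift the holder, and leave everything else on the bench where it is.

Things in the scene. Friction and masses are not known exactly. Their poses are not given: they have to be found in the camera images.
- scope: Inspection microscope, fixed; origin on the bench right below home, same axes. White foot x -85 to 175, y -135 to 105 mm, 22 tall; on it a dark stage block x -80 to 55, y -47 to 80, its flat top (the stage) 45 mm above the bench. Column 25 mm thick, 380 tall at x 140, y -95; arm and camera head are swung aside (x 80 to 190, y -120 to -365, z 215 to 380), leaving the stage clear above.
- home (a point): Point on the stage top where the centre of the holder's underside lies when home. x: push direction, to the end stop; y: to the clip's side; z up. The guide is two aluminium rails 5 mm tall, inner faces at y = -24.5 and 24.5 mm, x -49 to 26; the end stop is a bar 6 mm tall, face at x = 23.
- holder: Holder to load: white plastic tray 46 x 46 x 8 mm, about 70 g, copper coupon 30 x 30 mm flush in its top. Origin at the centre of its underside, axes along its edges as home's. It starts between the rails, 20 to 29 mm short of home, leading edge 3 to 12 mm short of the clip's toe.
- clip (a joint): Spring clip hinged on a pin parallel to the push direction (y = 36 mm, 10 mm above the stage, in home). 0 rad: at rest, toe down, blocking the holder; 0.42: thumb plate fully down on its stop, toe fully up. About 0.25 with the toe resting on the holder; from 0.29 the toe is clear of it. Spring return: at mid-plate about 2 N starts it, 6 N takes it fully down.
- thumb (a point): Centre of the top of the clip's blue thumb plate, 54 mm along the push direction (x -30 to 24 mm of home) by 24 mm; moves with the clip. At rest it slopes 24 degrees up and outwards, middle 13 mm above the stage; fully pressed it is level, all its top 3 mm above the stage, y 48 to 72 mm of home. A fingertip may slide along it.
- toe (a point): Lowest point of the near corner of the clip's steel toe, which is 14 mm wide along the push direction (x 6 to 20 mm of home, y about 11). At rest 1.5 mm above the stage, fully pressed about 12 mm.
- spare: Bystander: spare holder, grey with a brass coupon, 46 x 46 x 8 mm, lying on the microscope's foot beside the stage; origin at the centre of its underside.
- beaker: Bystander: empty glass beaker, 70 mm across, 90 mm tall; origin at the centre of its underside.
- jar: Bystander: closed amber jar, 60 mm across, 90 mm tall; origin at the centre of its underside.
- dish: Bystander: white ceramic dish, 90 mm across, 18 mm tall; origin at the centre of its underside.
- bung_a: Bystander: red rubber bung, 36 mm across, 30 mm tall, beside the microscope's foot; origin at the centre of its underside.
- bung_b: Bystander: red rubber bung, 36 mm across, 30 mm tall, on the bench; origin at the centre of its underside.
- spatula: Bystander: steel lab spatula 180 mm long lying on the bench; origin under its middle.
Mind the look-alikes: they are no part of the job. Leave any green or pink look-alike of the holder alone.

How it is judged:
By the outcome, as a careful person would: the job done as asked, in the order asked, and still so for the second after the job is handed in, with the robot touching nothing.
It also fails if it takes over 40 s, if anything falls off the work surface, if the arm or the gripper's body presses on something with over 40 N, if the wrist force passes 120 N, or if a joint passes its speed limit or range.

## Robot

A 7-joint arm with a two-finger parallel gripper is mounted at the origin on the work surface. World frame = base frame: x ahead of the robot, y to its left, z up, the work surface at z = 0. Lengths are in m, angles in rad, forces in N, time in s.
With the tool pointing down it reaches from about 0.35 to 0.9 m from the base axis. Payload 8.1 kg.
Tool frame: the origin (TCP) lies midway between the tips of the shut fingers; the grasp point (between the pads) lies arm.grasp_offset behind it (arm.grasp_offset is the distance from the TCP to the grasp point, in m); z points along the fingers, y is the line along which they close (so a half turn about z gives the same grasp; the last joint's range is limited). The gripper opens to 92 mm and grips with 3 to 60 N. Pads are 19 mm wide; open, the fingers measure 130 mm over their backs; the gripper's body (75 mm by 190 mm) begins 47 mm behind the grasp point.
Start: joints at [-1.453, 0.434, 0.025, 1.573, -0.012, 1.134, -0.075], TCP at [0.137, 0.61, 0.227] pointing down, gripper open.
Joint ranges: [-2.62, 2.62], [-0.44, 2.09], [-1.27, 1.32], [0.08, 2.57], [-1.32, 4.46], [0.12, 2], [-2.74, 2.74]. Speed limits (rad/s): [2.22, 2.22, 3.01, 3.01, 3.14, 3.14, 3.14].

## Interface

Orientations are given as a rotation vector (axis times angle).
In Python, from cell import observe, imaging, arm gives the robot as it stands.
- The arm moves only by the tool apply_moves, never from a script. Its argument "commands" is a list of rows, each a list of 5 numbers: the opening in per cent of the stroke, from 0 (shut) to 100 (fully open), then the shift along the world's x, y, z in units of 0.06 m (1.0 is 0.06 m), then the turn about the world's z in units of 0.5 rad (1.0 is 0.5 rad). A call has 1 to 12 rows; each row shifts and turns the commanded pose from where the row before left it; what a row does not reach is not made up. A row lasts 1/8 s, in which the tool goes at most 62.5 mm and 10.7 degrees, less where a joint would pass 70% of its speed; a pose out of reach is approached as far as the arm can. A call with a number of a shift or a turn outside -1 to 1 is refused whole. A call with a gripper value outside its range is refused whole. The fingers move at their own pace and stop on an object; "newtons" is the grip in N (left out, the last holds). Time passes only in rows, so rows that do not move let the fingers close. It gives the time, the measured TCP pose, the force, the opening and the grip force at its end, in the units of the state.
- observe(): the state, without advancing time (a new reading comes with each control period).
- imaging.get_image(name): name is "scene" or "top" or "wrist"; returns (picture, depth): 384x512x3 uint8, red, green, blue; 384x512 float32, m along the optical axis (not along the pixel's ray), 0 where there is no reading.
- imaging.camera_params(name): a dict with "camera_matrix" (3x3 intrinsics, pixels), "dist" ([k1, k2, p1, p2, k3] as OpenCV has them; the pictures are not rectified), "origin" and "rotation" of the camera in the world; the wrist camera has in their place "tool_from_camera" (4x4, takes a point from camera to tool coordinates, whose origin is the TCP and whose axes are the flange's). Camera axes: x right, y up, looking along -z (the intrinsics and any distortion apply to the point x, -y, -z); pixel columns grow to the right and rows downward; lengths in m; the calibration is good to about 2 mm. A picture is of the moment at which its call begins: read the wrist's pose just before it. camera_params takes no time and is no camera call.
- arm.sign_off(): hands the job in; it is judged then, once.
The state is a dict: "clock": time; "joints": joint angles; "dq": joint speeds; "joint_efforts": joint torques, N m; "position": TCP position; "ee_rot": TCP orientation; "force": force on the tool from outside, world axes, zero at the start; "ft_torque": the same for the moment, N m; "width": opening from 0.0 (shut) to 1.0 (fully open); "gripper_force": force on a finger pad.
Only numpy, scipy, OpenCV 4.12 (cv2) and the standard library are available. Lean on these libraries where they do the work, as an engineer would, in place of code of your own. Each camera call takes 0.05 s, during which the arm holds its last target. There are 200 camera calls.

## Working session

There is one attempt and no reset: what is moved stays moved. The work goes in short steps, Python scripts to look and compute and a tool call to move; the robot and the scene stay as the last step left them, time stands still between calls to the robot, and variables do not carry over. Pictures are saved under pics/ and viewed, at most 10 in all, crops included, and the job is handed in when it is done.

Besides the shell and the picture viewer there is one more tool, called after "Emit:" as name([rows], argument=value, ...), one row to a line, values as JSON. apply_moves: Moves the arm, as the interface text tells. Its arguments: {"type":"object","properties":{"commands":{"type":"array"},"newtons":{"type":"number"}},"required":["commands"]}

```bash
ls; mkdir -p pics
cat > h.py <<'E'
import numpy as np, cv2
from cell import observe, imaging, arm
def grab(n,fn=None):
    s=observe(); p,d=imaging.get_image(n)
    if fn: cv2.imwrite('pics/'+fn,p[:,:,::-1])
    return s,p,d
def cam(n,s=None):
    c=imaging.camera_params(n)
    if 'origin' in c: return np.array(c['camera_matrix']),np.array(c['dist']),np.array(c['origin']),np.array(c['rotation'])
    T=np.array(c['tool_from_camera']);R=cv2.Rodrigues(np.array(s['ee_rot'],float))[0]
    return np.array(c['camera_matrix']),np.array(c['dist']),R@T[:3,3]+s['position'],R@T[:3,:3]
def rays(n,uv,s=None):
    K,D,o,R=cam(n,s)
    q=cv2.undistortPoints(np.array(uv,float).reshape(-1,1,2),K,D).reshape(-1,2)
    return o,np.c_[q[:,0],-q[:,1],-np.ones(len(q))]@R.T
def onz(n,uv,z,s=None):
    o,d=rays(n,uv,s); return o+d*((z-o[2])/d[:,2])[:,None]
def depthpts(n,d,uv,s=None):
    o,r=rays(n,uv,s); u=np.array(uv,int).reshape(-1,2)
    return o+r*d[u[:,1],u[:,0]][:,None]
E
python3 - <<'E'
from h import *
s=observe();print(s, arm.grasp_offset)
for n in('scene','top'):
    grab(n,n+'1.png'); print(n,cam(n)[2:])
E
```

```text
pics
{'clock': 0.0, 'joints': array([-1.45260736,  0.43522834,  0.02497309,  1.57412876, -0.01163738,
        1.13399092, -0.07511814]), 'dq': array([ 0.00205074,  0.00020501, -0.00167849,  0.00017259, -0.00025243,
        0.0002355 ,  0.00016964]), 'joint_efforts': array([ 1.04469378e-03, -6.67875409e+01,  9.85780098e-01, -3.14443803e+01,
       -6.03010319e-02,  4.33949009e-02,  1.67436810e-04]), 'position': array([0.13680418, 0.60930194, 0.22592939]), 'ee_rot': array([-3.46265886e-01, -3.12238482e+00,  2.52713872e-03]), 'force': array([ 0.59352165, -0.0332761 , -0.52465999]), 'ft_torque': array([-0.04935737, -0.05749246,  0.01746142]), 'gripper_force': 0.0, 'width': 0.9976988393183817} 0.0188
scene (array([1.90674164, 0.18195205, 0.95580833]), array([0.76023993, 0.85229018, 1.53341997]))
top (array([0.35494436, 0.04111009, 1.22400722]), array([ 0.10136087, -0.09154033, -1.55169821]))
```

```bash
sed -i "s/np.array(c\['rotation'\])$/cv2.Rodrigues(np.array(c['rotation'],float))[0]/" h.py; grep -n Rodr h.py
```

```text
9:    if 'origin' in c: return np.array(c['camera_matrix']),np.array(c['dist']),np.array(c['origin']),cv2.Rodrigues(np.array(c['rotation'],float))[0]
10:    T=np.array(c['tool_from_camera']);R=cv2.Rodrigues(np.array(s['ee_rot'],float))[0]
```

View pics/scene1.png

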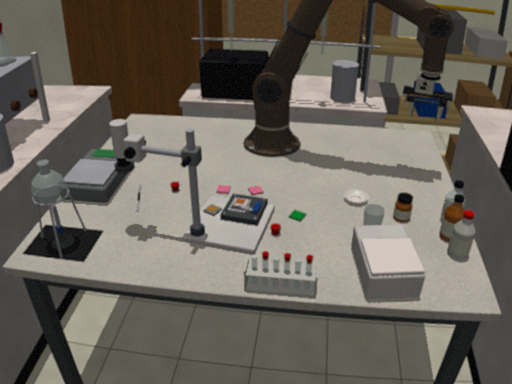

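View pics/top1.png

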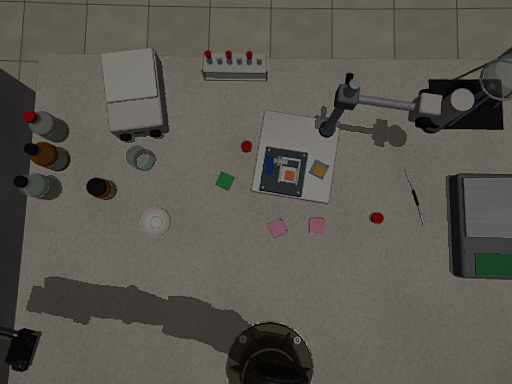

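Run:
```python
from h import *
s,p,d=grab('top')
uv=[(291,172),(269,165),(289,176),(319,169),(328,133),(264,111),(329,203),(246,146),(225,181),(277,227),(317,225)]
print(np.round(depthpts('top',d,uv),3))
g=p.max(2); m=((g<75)*255).astype(np.uint8); m[:140]=0;m[205:]=0;m[:,:252]=0;m[:,315:]=0
c=max(cv2.findContours(m,0,1)[0],key=cv2.contourArea); r=cv2.minAreaRect(c);b=cv2.boxPoints(r)
print(r); w=onz('top',b,.045);print(np.round(w,4)); print(np.linalg.norm(np.diff(w,axis=0),axis=1),w.mean(0))
c=imaging.camera_params('wrist');print(c)
cv2.imwrite('pics/topcrop.png',cv2.resize(p[100:240,210:350],None,fx=4,fy=4,interpolation=2)[:,:,::-1])
```

```text
[[ 0.567 -0.056  0.054]
 [ 0.586  0.01   0.059]
 [ 0.555 -0.05   0.053]
 [ 0.582 -0.143  0.029]
 [ 0.689 -0.168  0.047]
 [ 0.773  0.026 -0.004]
 [ 0.481 -0.178  0.001]
 [ 0.65   0.08   0.028]
 [ 0.544  0.144  0.004]
 [ 0.405 -0.018  0.008]
 [ 0.413 -0.139  0.013]]
((283.0710144042969, 171.2454833984375), (42.453643798828125, 44.92367172241211), 8.880660057067871)
[[ 0.5118  0.0394  0.045 ]
 [ 0.6476  0.0206  0.045 ]
 [ 0.6293 -0.1061  0.045 ]
 [ 0.4942 -0.0858  0.045 ]]
[0.13713045 0.12808606 0.13669088] [ 0.57072452 -0.03296881  0.045     ]
{'camera_matrix': array([[269.84777959,   0.        , 250.69921275],
       [  0.        , 269.84777959, 190.05728462],
       [  0.        ,   0.        ,   1.        ]]), 'dist': array([-0.01915503,  0.        ,  0.        ,  0.        ,  0.        ]), 'tool_from_camera': array([[ 9.77564870e-04,  9.58467273e-01,  2.85200862e-01,
         7.62210872e-02],
       [ 9.99999338e-01, -7.63866253e-04, -8.60528320e-04,
        -5.43428773e-04],
       [-6.06932918e-04,  2.85201514e-01, -9.58467385e-01,
        -1.57992048e-01],
       [ 0.00000000e+00,  0.00000000e+00,  0.00000000e+00,
         1.00000000e+00]])}
```

View pics/topcrop.png

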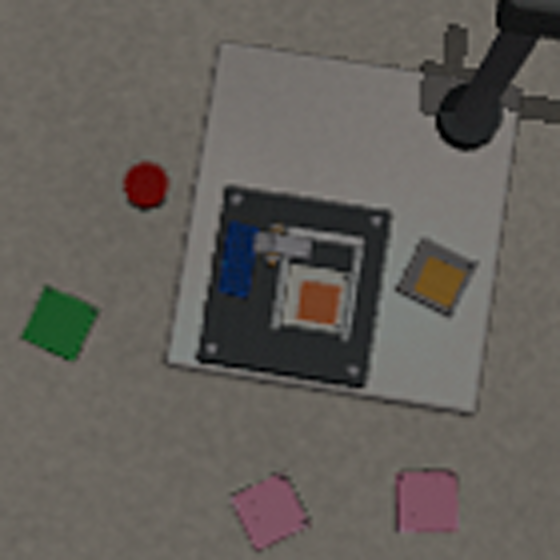

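Candidates: white holder with copper coupon on the stage at top px (289,176) is the target. The look-alikes are the grey/brass spare (319,169), green (225,181) and pink (277,227), (317,225). The crop confirms that choice: blue thumb plate at about (269,165), clip toe just ahead of the holder.

Emit:
apply_moves([
  [60,0.36,-0.53,0,-0.09],
  [60,0.36,-0.53,0,-0.09],
  [60,0.36,-0.53,0,-0.09],
  [60,0.36,-0.53,0,-0.09],
  [60,0.36,-0.53,0,-0.09],
  [60,0.36,-0.53,0,-0.09],
  [60,0.36,-0.53,0,-0.09],
  [60,0.36,-0.53,0,-0.09],
  [60,0.36,-0.53,0,-0.09],
  [60,0.36,-0.53,0,-0.09],
])

```text
clock: 1.4
position: [0.3534, 0.2906, 0.2267]
ee_rot: [-1.036, -2.966, -0.0]
force: [0.3, 1.2, 0.1]
width: 0.599
gripper_force: 0.0
```

Emit:
apply_moves([
  [60,0.36,-0.53,0,-0.05],
  [60,0.36,-0.53,0,-0.05],
  [60,0.36,-0.53,0,-0.05],
  [60,0.36,-0.53,0,0],
  [60,0.36,-0.53,0,0],
  [60,0.36,-0.53,0,0],
  [60,0.36,-0.53,0,0],
  [60,0.36,-0.53,0,0],
  [60,0.36,-0.53,0,0],
  [60,0.36,-0.53,0,0],
  [60,0,0,0,0],
  [60,0,0,0,0],
])

```text
clock: 2.9
position: [0.5684, -0.0256, 0.2263]
ee_rot: [-1.144, -2.925, -0.0]
force: [-0.7, 0.4, -0.3]
width: 0.596
gripper_force: 0.0
```

Run:
```python
from h import *
s,p,d=grab('wrist'); np.savez('w1.npz',p=p,d=d,pos=s['position'],rot=s['ee_rot'])
cv2.imwrite('pics/w1.png',cv2.resize(p,(800,600))[:,:,::-1])
print(s['position'],s['ee_rot'],s['force'],s['width'],s['clock'])
```

```text
[ 0.56843316 -0.0256156   0.22633404] [-1.14416011e+00 -2.92466646e+00 -2.40319575e-06] [-0.65741754  0.37582501 -0.33424849] 0.5958504172905503 2.9
```

View pics/w1.png

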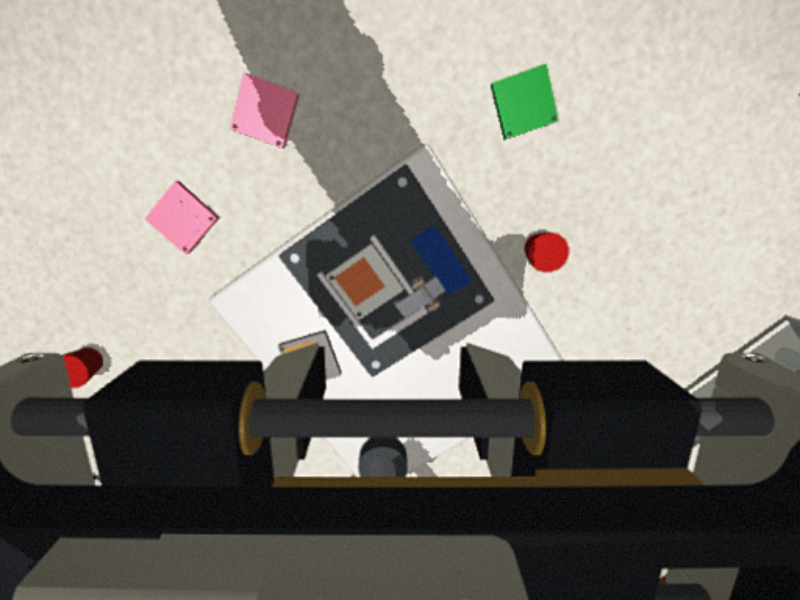

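```bash
cat > meas.py <<'E'
from h import *
def measure(p,s,dots,n='wrist'):
    hsv=cv2.cvtColor(p,cv2.COLOR_RGB2HSV)
    g=p.astype(int).sum(2); D=[]
    for u,v in dots:
        u,v=int(round(u)),int(round(v)); w=g[v-4:v+5,u-4:u+5].astype(float); w=np.clip(w-np.percentile(w,70),0,None)
        y,x=np.mgrid[v-4:v+5,u-4:u+5]; D.append(((x*w).sum()/w.sum(),(y*w).sum()/w.sum()))
    W=onz(n,D,.045,s)[:,:2]   # order: SE? given as A(-x+y) B(-x-y) C(+x-y) D(+x+y)
    ex=(W[2]+W[3]-W[0]-W[1]); ey=(W[0]+W[3]-W[1]-W[2])
    print('sides',np.linalg.norm(np.roll(W,-1,0)-W,axis=1))
    a=np.arctan2(ex[1],ex[0]); b=np.arctan2(-ey[0],ey[1]); yaw=(a+b)/2
    ex=np.array([np.cos(yaw),np.sin(yaw)]); ey=np.array([-ex[1],ex[0]])
    H=W.mean(0)+.0125*ex-.0165*ey
    print('yaw',a,b,'home',H)
    x0,x1=int(min(x for x,_ in dots)),int(max(x for x,_ in dots)); y0,y1=int(min(y for _,y in dots)),int(max(y for _,y in dots))
    box=np.zeros(g.shape,np.uint8); cv2.fillConvexPoly(box,np.array(dots,int),255)
    def blob(lo,hi,z,nm):
        m=cv2.inRange(hsv,lo,hi)&box
        c=max(cv2.findContours(m,0,1)[0],key=cv2.contourArea); M=cv2.moments(c)
        q=onz(n,[(M['m10']/M['m00'],M['m01']/M['m00'])],z,s)[0,:2]; r=cv2.boxPoints(cv2.minAreaRect(c))
        e=onz(n,r,z,s)[:,:2]-H
        print(nm,'world',q,'home mm',1e3*np.array([(q-H)@ex,(q-H)@ey]),'corners',np.round(1e3*np.c_[e@ex,e@ey],1).tolist())
    blob((105,120,40),(130,255,255),.0584,'plate (expect -3,60.8)')
    blob((3,110,80),(18,255,255),.053,'coupon')
    return H,yaw
E
python3 - <<'E'
from meas import *
f=np.load('w1.npz');p=f['p'];s=dict(position=f['pos'],ee_rot=f['rot']);k=.64
measure(p,s,[(402*k,182*k),(294*k,258*k),(376*k,365*k),(479*k,299*k)])
# fingertips: depth
d=f['d']
uv=[(int(320*k),int(350*k)),(int(300*k),int(370*k)),(int(465*k),int(350*k)),(int(490*k),int(370*k)),(int(320*k),int(400*k))]
R=cv2.Rodrigues(s['ee_rot'])[0]
print(np.round((depthpts('wrist',d,uv,s)-s['position'])@R*1e3,1))
# stage depth check
print(depthpts('wrist',d,[(int(450*k),int(320*k)),(int(300*k),int(265*k)),(230,180)],s))
E
```

```text
sides [0.10632405 0.11768863 0.10607102 0.11532824]
yaw -0.1429240544739923 -0.13181413403872672 home [ 0.58306639 -0.05188179]
plate (expect -3,60.8) world [0.58650745 0.00832536] home mm [-4.83596334 60.11118606] corners [[-31.3, 50.0], [-31.1, 69.9], [24.0, 70.0], [24.3, 49.3]]
coupon world [ 0.55720472 -0.050918  ] home mm [-25.75002331  -2.5867237 ] corners [[-40.3, -17.5], [-39.8, 12.7], [-11.2, 11.6], [-11.4, -19.2]]
[[  7.8 -29.   -2.8]
 [ 10.  -32.  -23.9]
 [  8.3  28.8  -3.7]
 [ 10.4  33.9 -24.8]
 [ 29.9 -15.4 -79. ]]
[[ 0.63498018 -0.01889556  0.04388052]
 [ 0.51484869 -0.078721    0.04405471]
 [ 0.5573735  -0.05088698  0.05273143]]
```

Run:
```python
from h import *
f=np.load('w1.npz');d=f['d'];s=dict(position=f['pos'],ee_rot=f['rot'])
R=cv2.Rodrigues(s['ee_rot'])[0]
v,u=np.mgrid[200:310,100:400];uv=np.c_[u.ravel(),v.ravel()]
q=(depthpts('wrist',d,uv,s)-s['position'])@R*1e3
q=q[d[uv[:,1],uv[:,0]]>0]
for lo in range(-60,6,5):
    for sg in(1,-1):
        k=(q[:,2]>=lo)&(q[:,2]<lo+5)&(sg*q[:,1]>0)
        if k.any(): print(lo,sg,k.sum(),'y',q[k,1].min().round(1),q[k,1].max().round(1),'x',q[k,0].min().round(1),q[k,0].max().round(1))
```

```text
-60 1 85 y 29.6 30.4 x -7.8 6.2
-60 -1 79 y -30.4 -29.5 x -8.2 6.8
-55 1 78 y 29.5 30.4 x -11.8 2.9
-55 -1 74 y -30.4 -29.6 x -11.8 2.8
-50 1 118 y 27.4 30.3 x -11.7 -0.1
-50 -1 119 y -30.3 -27.5 x -12.3 0.2
-45 1 115 y 27.2 39.4 x -12.3 10.8
-45 -1 117 y -39.4 -27.4 x -10.6 10.9
-40 1 154 y 27.2 41.0 x -10.2 11.2
-40 -1 154 y -41.4 -27.3 x -10.3 11.1
-35 1 156 y 27.3 42.5 x 3.4 11.0
-35 -1 157 y -42.5 -27.4 x 3.7 10.9
-30 1 165 y 27.3 44.7 x 1.3 11.2
-30 -1 164 y -44.6 -27.4 x 0.7 10.9
-25 1 156 y 27.4 44.3 x -2.5 11.0
-25 -1 159 y -44.9 -27.3 x -2.5 11.0
-20 1 139 y 27.4 44.2 x -5.6 10.8
-20 -1 145 y -44.1 -27.3 x -5.6 10.7
-15 1 130 y 27.4 43.9 x -7.9 10.7
-15 -1 132 y -43.9 -27.4 x -8.8 10.7
-10 1 104 y 27.3 39.8 x -9.5 10.3
-10 -1 98 y -39.8 -27.4 x -9.0 10.5
-5 1 72 y 27.3 36.6 x -9.4 10.3
-5 -1 71 y -36.7 -27.4 x -9.9 10.0
0 1 4 y 27.7 28.9 x -7.9 7.9
0 -1 6 y -32.0 -27.6 x -7.6 9.2
```

Emit:
apply_moves([
  [69,-0.1,0.04,-0.52,0],
  [69,-0.1,0.04,-0.52,0],
  [69,-0.1,0.05,-0.52,0],
  [69,-0.11,0.04,-0.52,0],
  [69,0,0,0,0],
  [69,0,0,0,0],
])

```text
clock: 3.7
position: [0.5451, -0.0155, 0.1031]
ee_rot: [1.143, 2.925, 0.001]
force: [-0.1, -0.1, -0.1]
width: 0.688
gripper_force: 0.0
```

Run:
```python
from h import *
s,p,d=grab('wrist'); np.savez('w2.npz',p=p,d=d,pos=s['position'],rot=s['ee_rot'])
cv2.imwrite('pics/w2.png',cv2.resize(p,(800,600))[:,:,::-1])
print(s['position'],s['ee_rot'],s['force'],s['width'],s['clock'])
```

```text
[ 0.54509063 -0.01545787  0.10310979] [1.14301446e+00 2.92497113e+00 1.25114315e-03] [-0.13942349 -0.12567937 -0.09041654] 0.6876459021486822 3.7
```

View pics/w2.png

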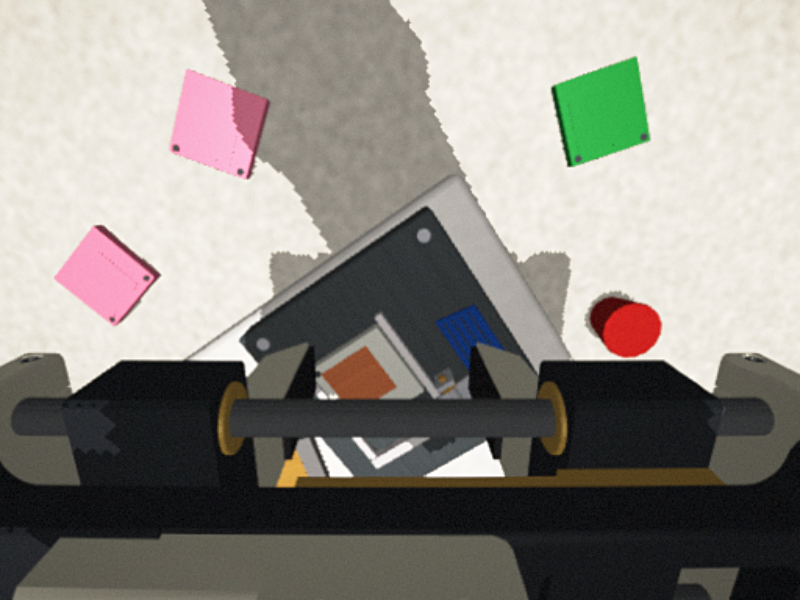

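Run:
```python
from h import *
f=np.load('w2.npz');p=f['p'];s=dict(position=f['pos'],ee_rot=f['rot']);k=.64
A,B=onz('wrist',[(424*k,236*k),(263*k,345*k)],.045,s)[:,:2]
e=A-B; print('yaw from dots',np.arctan2(-e[0],e[1]),np.linalg.norm(e))
yaw=-.141;ex=np.array([np.cos(yaw),np.sin(yaw)]);ey=np.array([-ex[1],ex[0]])
H=(A+B)/2+.07075*ex-.0165*ey; print('H',H)
H=np.array([.5815,-.0527])
def hm(uv,z): 
    q=onz('wrist',np.array(uv)*k,z,s)[:,:2]-H; return np.round(1e3*np.c_[q@ex,q@ey],1)
print('coupon corners',hm([(324,376),(364,347),(395,383)],.053))
print('holder rear edge',hm([(318,374),(345,353),(375,330)],.053))
print('rail end +y',hm([(378,315)],.050),'stage corner (-80,80)',hm([(428,207),(240,340)],.045))
c=hm([(437,320),(475,306)],.0584);print('plate rear',c)
R=cv2.Rodrigues(s['ee_rot'])[0]
t=(s['position'][None]+np.array([[-9.5,-31.6,0],[0,34.6,0]])/1e3@R.T)[:,:2]-H
print('contact, thumb tips',1e3*np.c_[t@ex,t@ey])
```

```text
yaw from dots -0.14235823532727682 0.10663110058154264
H [ 0.58394917 -0.05208782]
coupon corners [[-36.7 -16. ]
 [-38.3  12. ]
 [-11.2  13.5]]
holder rear edge [[-39.6 -18. ]
 [-41.2   1.6]
 [-42.9  22.4]]
rail end +y [[-48.   27.8]] stage corner (-80,80) [[-79.4  80.5]
 [-78.  -44.5]]
plate rear [[-31.   52.9]
 [-26.4  72.8]]
contact, thumb tips [[-51.41145629   0.35200124]
 [-21.62935468  60.23281165]]
```

Emit:
apply_moves([
  [69,0,0,-0.35,0],
  [69,0,0,-0.25,0],
  [69,0,0,-0.05,0],
  [69,0,0,0,0],
])

```text
clock: 4.25
position: [0.5445, -0.016, 0.0632]
ee_rot: [1.145, 2.925, 0.0]
force: [0.9, -0.2, 0.1]
width: 0.691
gripper_force: 0.0
```

Emit:
apply_moves([
  [69,0,0,-0.05,0],
  [69,0,0,-0.05,0],
  [69,0,0,0,0],
])

```text
clock: 4.62
position: [0.5446, -0.0159, 0.0571]
ee_rot: [1.144, 2.925, 0.0]
force: [-0.3, 0.9, 2.4]
width: 0.69
gripper_force: 0.9
```

Emit:
apply_moves([
  [69,0,0,-0.04,0],
  [69,0,0,-0.03,0],
  [69,0,0,0,0],
])

```text
clock: 5.0
position: [0.5446, -0.016, 0.0528]
ee_rot: [1.144, 2.925, 0.0]
force: [1.5, 1.2, 3.3]
width: 0.694
gripper_force: 1.5
```

Emit:
apply_moves([
  [69,0,0,-0.03,0],
  [69,0,0,-0.02,0],
  [69,0,0,0,0],
])

```text
clock: 5.38
position: [0.5446, -0.0162, 0.0498]
ee_rot: [1.145, 2.925, 0.0]
force: [2.5, -0.9, 4.2]
width: 0.693
gripper_force: 2.3
```

Emit:
apply_moves([
  [69,0,0,-0.02,0],
  [69,0,0,0,0],
])

```text
clock: 5.62
position: [0.5446, -0.0163, 0.0487]
ee_rot: [1.145, 2.925, -0.0]
force: [1.4, -0.9, 6.0]
width: 0.694
gripper_force: 2.8
```

Emit:
apply_moves([
  [69,0,0,-0.01,0],
  [69,0.04,-0.006,0,0],
  [69,0.04,-0.006,0,0],
  [69,0.04,-0.006,0,0],
  [69,0,0,0,0],
])

```text
clock: 6.25
position: [0.5455, -0.0166, 0.0476]
ee_rot: [-1.14, -2.916, 0.003]
force: [-19.9, 0.6, 27.5]
width: 0.688
gripper_force: 13.2
```

Run:
```python
from h import *
s,p,d=grab('wrist'); np.savez('w3.npz',p=p,d=d,pos=s['position'],rot=s['ee_rot'])
cv2.imwrite('pics/w3.png',cv2.resize(p[170:300,150:350],(800,520),interpolation=2)[:,:,::-1])
print(s['position'],s['force'],s['clock'])
```

```text
[ 0.54549786 -0.01655782  0.0475827 ] [-19.93698721   0.62614647  27.52583588] 6.25
```

View pics/w3.png

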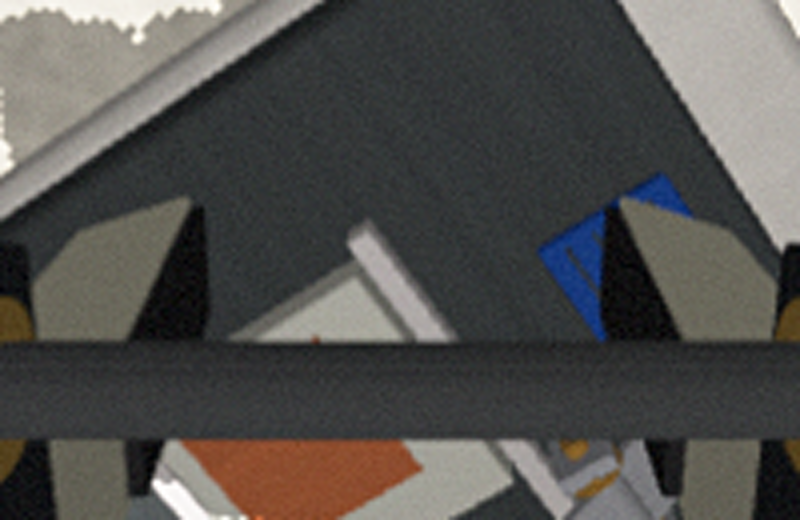

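Emit:
apply_moves([
  [69,-0.04,0.006,0,0],
  [69,-0.04,0.006,0.01,0],
  [69,0,0,0,0],
])

```text
clock: 6.68
position: [0.5448, -0.0164, 0.0483]
ee_rot: [-1.144, -2.923, 0.001]
force: [-3.4, -0.9, 6.7]
width: 0.688
gripper_force: 3.5
```

Run:
```python
from h import *
f=np.load('w3.npz');p=f['p'];d=f['d'];s=dict(position=f['pos'],ee_rot=f['rot'])
R=cv2.Rodrigues(s['ee_rot'])[0];H=np.array([.5815,-.0527]);yaw=-.141
ex=np.array([np.cos(yaw),np.sin(yaw)]);ey=np.array([-ex[1],ex[0]])
def hm(crop,z):
    uv=np.array(crop)/4+[150,170]; q=onz('wrist',uv,z,s)[:,:2]-H; return np.round(1e3*np.c_[q@ex,q@ey],1)
print('holder top rear edge',hm([(350,265),(290,302),(235,337)],.053))
print('tip near corner (195,200)',hm([(195,202)],.048),'rail end',hm([(365,222)],.05),'plate rear',hm([(540,247),(660,175)],.048))
t=s['position'][None]+np.array([[-9.5,-31.6,0],[9.5,-31.6,0],[0,34.6,0]])/1e3@R.T
q=t[:,:2]-H; print('pred contact,near corner,thumb',np.round(1e3*np.c_[q@ex,q@ey],1),t[:,2])
print(observe()['position'],observe()['force'])
```

```text
holder top rear edge [[-45.9  24.5]
 [-46.   13. ]
 [-46.    2.1]]
tip near corner (195,200) [[-66.8   8.9]] rail end [[-49.5  29.7]] plate rear [[-29.4  49.7]
 [-29.2  71.8]]
pred contact,near corner,thumb [[-50.9  -0.7]
 [-66.5  10.1]
 [-21.1  59.2]] [0.04768199 0.04785961 0.04737674]
[ 0.54483621 -0.01643651  0.04834645] [-3.44632209 -0.88358     6.66206847]
```

Emit:
apply_moves([
  [69,0.02,-0.003,0.005,0],
  [69,0.03,-0.004,0,0],
  [69,0.03,-0.004,0,0],
])

```text
clock: 7.05
position: [0.5491, -0.0166, 0.0483]
ee_rot: [-1.142, -2.922, 0.002]
force: [-5.0, 0.3, 8.2]
width: 0.691
gripper_force: 3.6
```

Emit:
apply_moves([
  [69,0.035,-0.005,0,0],
  [69,0.035,-0.005,0,0],
  [69,0.035,-0.005,0,0],
  [69,0.035,-0.005,0,0],
])

```text
clock: 7.55
position: [0.5567, -0.0176, 0.0482]
ee_rot: [-1.142, -2.92, 0.002]
force: [-8.6, 0.7, 10.4]
width: 0.691
gripper_force: 5.5
```

Emit:
apply_moves([
  [69,0.035,-0.005,0.004,0],
  [69,0.035,-0.005,0,0],
  [69,0.035,-0.005,0,0],
  [69,0.035,-0.005,0,0],
])

```text
clock: 8.05
position: [0.5657, -0.019, 0.0484]
ee_rot: [-1.142, -2.921, 0.002]
force: [-5.8, 0.7, 6.6]
width: 0.691
gripper_force: 3.5
```

```bash
cat > look.py <<'E'
from h import *
import sys
s,p,d=grab('wrist')
cv2.imwrite('pics/'+sys.argv[1],cv2.resize(p[170:300,150:350],(800,520),interpolation=2)[:,:,::-1])
R=cv2.Rodrigues(s['ee_rot'])[0];H=np.array([.5815,-.0527]);yaw=-.141
ex=np.array([np.cos(yaw),np.sin(yaw)]);ey=np.array([-ex[1],ex[0]])
t=s['position'][None]+np.array([[-9.5,-31.6,0],[0,34.6,0]])/1e3@R.T
q=t[:,:2]-H; print('contact,thumb',np.round(1e3*np.c_[q@ex,q@ey],1),t[:,2])
m=cv2.inRange(cv2.cvtColor(p,cv2.COLOR_RGB2HSV),(3,110,80),(18,255,255)); m[:200]=0
v,u=np.nonzero(m[:, :]); 
w=onz('wrist',np.c_[u,v],.053,s)[:,:2]-H; w=1e3*np.c_[w@ex,w@ey]; k=(abs(w[:,1])<20)&(w[:,0]>-50)&(w[:,0]<30)
if k.sum()>20: print('coupon x,y percentiles',np.percentile(w[k],[1,99],axis=0).round(1).tolist(),k.sum())
print(s['position'],s['force'],s['clock'])
E
python3 look.py w4.png
```

```text
contact,thumb [[-30.5  -0.2]
 [ -0.7  59.7]] [0.04843077 0.04828618]
coupon x,y percentiles [[-24.5, -16.3], [26.9, 12.5]] 731
[ 0.56574901 -0.01895527  0.04838219] [-5.84660571  0.72759865  6.63144157] 8.05
```

Emit:
apply_moves([
  [69,0.035,-0.005,0,0],
  [69,0.035,-0.005,0,0],
  [69,0.03,-0.004,0,0],
])

```text
clock: 8.48
position: [0.5718, -0.0198, 0.0484]
ee_rot: [-1.142, -2.921, 0.002]
force: [-4.7, 1.0, 6.7]
width: 0.69
gripper_force: 3.5
```

Emit:
apply_moves([
  [69,0.02,-0.003,0,0],
  [69,0.02,-0.003,0,0],
])

```text
clock: 8.72
position: [0.5733, -0.0201, 0.0483]
ee_rot: [-1.142, -2.92, 0.002]
force: [-10.3, 1.6, 11.3]
width: 0.692
gripper_force: 6.7
```

Emit:
apply_moves([
  [69,0.015,-0.002,0.003,0],
  [69,0.015,-0.002,0,0],
])

```text
clock: 8.98
position: [0.5734, -0.0201, 0.0483]
ee_rot: [-1.141, -2.917, 0.003]
force: [-14.6, 1.9, 15.5]
width: 0.687
gripper_force: 8.9
```

```bash
python3 look.py w5.png
```

```text
contact,thumb [[-22.7  -0.2]
 [  7.1  59.6]] [0.04835847 0.04808795]
coupon x,y percentiles [[-17.3, -16.3], [27.3, 12.7]] 683
[ 0.57341031 -0.02007789  0.04826973] [-14.59406956   1.93030874  15.45682194] 8.975
```

View pics/w5.png

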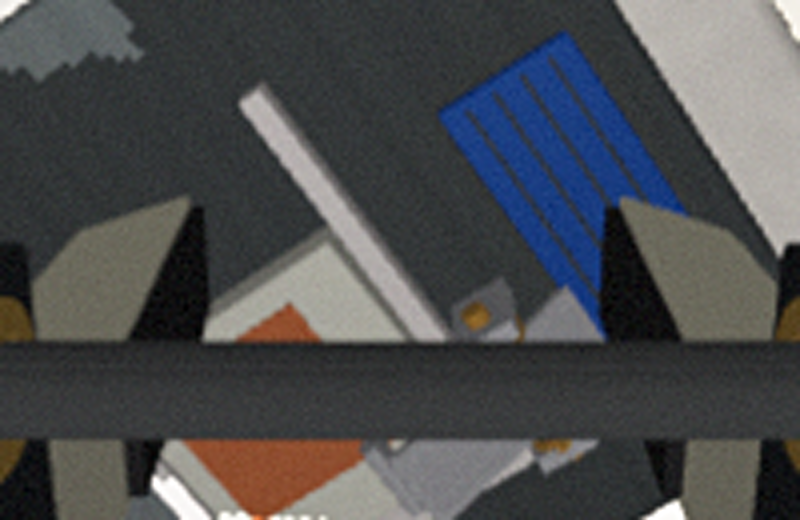

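Run:
```python
from h import *
s=observe();H=np.array([.5815,-.0527]);yaw=-.141
ex=np.array([np.cos(yaw),np.sin(yaw)]);ey=np.array([-ex[1],ex[0]])
def hm(crop,z):
    uv=np.array(crop)/4+[150,170]; q=onz('wrist',uv,z,s)[:,:2]-H; return np.round(1e3*np.c_[q@ex,q@ey],1)
print('holder rear',hm([(325,237),(270,270),(210,310)],.053),'coupon rear corner',hm([(290,304)],.053),'rail end',hm([(252,93)],.05),'plate rear',hm([(440,115),(565,33)],.048))
```

```text
holder rear [[-23.6  24.2]
 [-23.9  13.8]
 [-23.7   1.8]] coupon rear corner [[-17.4  12.9]] rail end [[-48.2  28. ]] plate rear [[-28.5  49.2]
 [-28.6  72.1]]
```

Emit:
apply_moves([
  [69,0,0,0.008,0],
  [69,0,0,0,0],
])

```text
clock: 9.28
position: [0.5737, -0.02, 0.0485]
ee_rot: [-1.141, -2.917, 0.003]
force: [-10.1, 2.6, 6.9]
width: 0.688
gripper_force: 6.7
```

Emit:
apply_moves([
  [69,0.02,-0.003,0.002,0],
  [69,0.01,-0.001,0,0],
  [69,0,0,0,0],
])

```text
clock: 9.65
position: [0.5739, -0.02, 0.0484]
ee_rot: [-1.14, -2.915, 0.004]
force: [-16.3, 2.1, 12.0]
width: 0.689
gripper_force: 10.0
```

Emit:
apply_moves([
  [69,-0.05,0.007,0,0],
  [69,-0.05,0.007,0,0],
  [69,-0.05,0.007,0,0],
  [69,0,0,0,0],
])

```text
clock: 10.15
position: [0.5717, -0.0197, 0.0501]
ee_rot: [1.144, 2.925, 0.001]
force: [2.1, 0.5, 4.3]
width: 0.689
gripper_force: 2.1
```

Emit:
apply_moves([
  [69,0,0,0.03,0],
  [69,0,0,0.03,0],
  [69,0,0,0.05,0],
  [69,0,0,0.1,0],
  [69,0,0,0.3,0],
  [69,0,0,0.5,0],
  [69,0,0,0.6,0],
  [69,-0.2,0.1,0.6,0],
  [69,-0.3,0.3,0.5,0],
  [69,0,0,0,0],
])

```text
clock: 11.4
position: [0.5418, 0.0054, 0.2156]
ee_rot: [1.141, 2.924, 0.005]
force: [0.7, 0.1, -0.5]
width: 0.691
gripper_force: 0.0
```

Run:
```python
from h import *
s,p,d=grab('wrist'); np.savez('w6.npz',p=p,d=d,pos=s['position'],rot=s['ee_rot'])
cv2.imwrite('pics/w6.png',cv2.resize(p[150:350,120:390],(800,592),interpolation=2)[:,:,::-1])
print(s['position'],s['force'],s['clock'])
```

```text
[0.54177586 0.00541637 0.21563064] [ 0.67575358  0.11170458 -0.46243754] 11.4
```

View pics/w6.png

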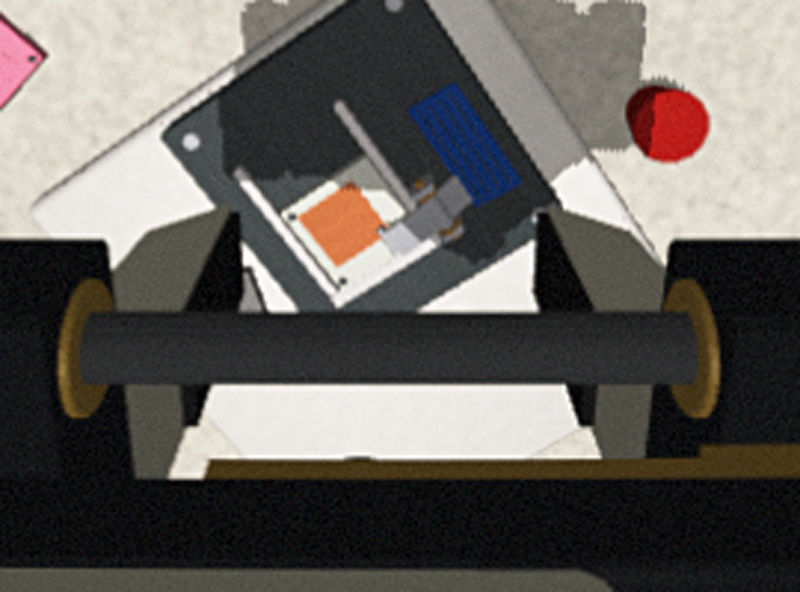

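Run:
```python
from h import *
f=np.load('w6.npz');p=f['p'];d=f['d'];s=dict(position=f['pos'],ee_rot=f['rot'])
H=np.array([.5815,-.0527]);yaw=-.141
ex=np.array([np.cos(yaw),np.sin(yaw)]);ey=np.array([-ex[1],ex[0]])
def hm(crop,z):
    uv=np.array(crop)/2.963+[120,150]; q=onz('wrist',uv,z,s)[:,:2]-H; return np.round(1e3*np.c_[q@ex,q@ey],1)
hsv=cv2.cvtColor(p,cv2.COLOR_RGB2HSV)
m=cv2.inRange(hsv,(3,110,80),(18,255,255)); m[:200]=0;m[250:]=0;m[:,:210]=0;m[:,260:]=0
v,u=np.nonzero(m);w=onz('wrist',np.c_[u,v],.053,s)[:,:2]-H;w=1e3*np.c_[w@ex,w@ey];print('coupon',np.percentile(w,[1,99],axis=0).round(1).tolist())
print('rail ends',hm([(340,103),(241,172)],.05),'dots(-70.7; 69.6,-36.6)',hm([(394,4),(191,142)],.045),'holder rear',hm([(364,160),(281,212)],.053))
for y in(-18,-12,-6):
    o=[]
    for x in np.arange(-30,36,2.):
        P=np.r_[H+x/1e3*ex+y/1e3*ey,.053]
        K,D,c,R=cam('wrist',s); q=R.T@(P-c); q=np.array([q[0],-q[1],-q[2]]); uv=cv2.projectPoints(q.reshape(1,1,3),np.zeros(3),np.zeros(3),K,D)[0].ravel()
        i=np.round(uv).astype(int); o.append((int(x),int(p[i[1],i[0]].mean()),round(1e3*depthpts('wrist',d,[i],s)[0,2],0)))
    print(y,*o[22:],sep=' ')
cv2.imwrite('pics/w7.png',cv2.resize(p[185:265,190:290],(800,640)[:1]+(600,),interpolation=cv2.INTER_CUBIC)[:,:,::-1])
```

```text
coupon [[-16.6, -15.4], [11.7, 13.2]]
rail ends [[-47.   28.7]
 [-46.1 -24.3]] dots(-70.7; 69.6,-36.6) [[-67.9  70.5]
 [-68.4 -35.5]] holder rear [[-21.4  23.2]
 [-22.2 -20.2]]
-18 (14, 235, np.float64(55.0)) (16, 209, np.float64(54.0)) (18, 162, np.float64(53.0)) (20, 79, np.float64(53.0)) (22, 197, np.float64(53.0)) (24, 232, np.float64(54.0)) (26, 236, np.float64(51.0)) (28, 229, np.float64(50.0)) (30, 67, np.float64(46.0)) (32, 72, np.float64(44.0)) (34, 69, np.float64(46.0))
-12 (14, 221, np.float64(53.0)) (16, 229, np.float64(53.0)) (18, 232, np.float64(53.0)) (20, 229, np.float64(54.0)) (22, 231, np.float64(52.0)) (24, 234, np.float64(52.0)) (26, 236, np.float64(51.0)) (28, 239, np.float64(51.0)) (30, 148, np.float64(46.0)) (32, 66, np.float64(44.0)) (34, 75, np.float64(44.0))
-6 (14, 230, np.float64(53.0)) (16, 233, np.float64(53.0)) (18, 232, np.float64(53.0)) (20, 230, np.float64(53.0)) (22, 232, np.float64(53.0)) (24, 231, np.float64(52.0)) (26, 236, np.float64(50.0)) (28, 224, np.float64(51.0)) (30, 91, np.float64(45.0)) (32, 71, np.float64(45.0)) (34, 75, np.float64(46.0))
```

View pics/w7.png

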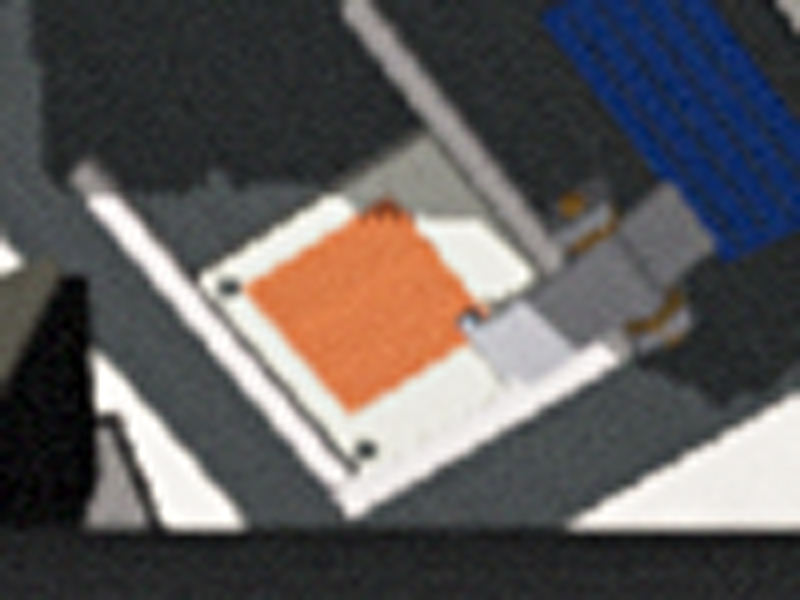

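The holder sits flush against the stop bar with no gap. The toe rests on its edge (crop around (520,340)) and the hand is clear.

```bash
python3 -c "
from cell import arm; print(arm.sign_off())"
```

```text
the job is handed in; nothing more can be done
None
```

The white holder is home against the end stop with the clip's toe resting on it, the hand is clear, and the job was handed in at about 11.5 s; an early push stuck briefly on the thumb plate (about 27 N down, 20 N sideways), so I eased off and pushed again.

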